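# Make up two repair kits at the electronics bench

### The job

Make up two repair kits from the loose parts on the bench: put the transformer, the finned heat sink and the wide capacitor in the three-cell tray, and the ring choke and the tall capacitor in the two-cell tray. Give each part a cell of its own (any cell of its tray), standing upright and flat on the cell's floor, as it stood on the bench. Leave the relay and the small capacitor standing where they are.

Things in the scene. Friction and masses are not known exactly. Their poses are not given: they have to be found in the camera images.
- transformer: Mains transformer: dark steel core 46 x 24 x 40 mm (x, y, z) with a copper-coloured winding through it, 34 mm in x and 38 mm in y, from 5 to 35 mm high; 0.22 kg or so. Origin: centre of its underside, z up. Easily gripped across the winding (38 mm, along its y). Stands upright on the bench, somewhere among the stock, in any of the stock places.
- heatsink: Finned aluminium heat sink, a block 40 x 26 x 36 mm (x, y, z) of upright fins; grip along y over the fin edges (26 mm). Origin: centre of its underside, z up. Stands upright on the bench, somewhere among the stock, in any of the stock places.
- cap_wide: Wide electrolytic capacitor: black can with aluminium top, diameter 36 mm, height 42 mm, the widest of the three. Origin: centre of its underside, z up. Stands upright on the bench, somewhere among the stock, in any of the stock places.
- choke: Ring choke: a copper-wound ring standing on edge on a black foot 34 x 26 x 4 mm (x, y, z); ring diameter 36 mm, 14 mm thick along y, top at 40 mm above the bench. Grip the ring's faces, along y. Origin: centre of its underside, z up. Stands upright on the bench, somewhere among the stock, in any of the stock places.
- cap_tall: Tall electrolytic capacitor: black can with aluminium top, diameter 24 mm, height 55 mm, the tallest of the three. Origin: centre of its underside, z up. Stands upright on the bench, somewhere among the stock, in any of the stock places.
- relay: Relay, white plastic case 28 x 20 x 26 mm (x, y, z), 0.03 kg. In neither kit: it stays where it stands. Origin: centre of its underside, z up. Stands upright on the bench, somewhere among the stock, in any of the stock places.
- cap_small: Small electrolytic capacitor: black can with aluminium top, diameter 16 mm, height 28 mm. In neither kit: it stays where it stands. Origin: centre of its underside, z up. Stands upright on the bench, somewhere among the stock, in any of the stock places.
- tray_three: Three-cell kit tray, grey plastic, does not slide: 84 x 214 mm (x, y), floor 3 mm thick, outer walls and dividers 4 mm thick and rising to 12 mm above the bench. Three cells in a row along its y, centres at y = -70, 0 and +70 mm, each 66 mm in y and 76 mm in x inside. Origin: centre of its underside.
- tray_two: Two-cell kit tray, as the three-cell one but 84 x 144 mm (x, y); cell centres at y = -35 and +35 mm, each 66 mm in y and 76 mm in x inside. Origin: centre of its underside.
Mind the look-alikes: they are no part of the job. What is shaped like the choke but blue is not meant.

How it is judged (in metres and radians):
At the end, for the whole second after the job is handed in: Each kit part is in its own tray, one per cell, upright within 0.12 rad, underside less than 7 mm above the tray's underside (its floor is at 3 mm), released and at rest; relay and small capacitor are upright and within 15 mm of their start (x of transformer in the frame of tray_three between -0.038 and 0.038 m and z of transformer in the frame of tray_three between 0 and 0.007 m and angle between each of transformer, heatsink, cap_wide, choke, cap_tall, relay, cap_small's own z axis and vertical below 0.12 rad and linear speed of each of transformer, heatsink, cap_wide, choke, cap_tall, relay, cap_small below 0.02 m/s and angular speed of each of transformer, heatsink, cap_wide, choke, cap_tall below 0.2 rad/s and x of heatsink in the frame of tray_three between -0.038 and 0.038 m and z of heatsink in the frame of tray_three between 0 and 0.007 m and x of cap_wide in the frame of tray_three between -0.038 and 0.038 m and z of cap_wide in the frame of tray_three between 0 and 0.007 m and ((y of transformer in the frame of tray_three between -0.103 and -0.037 m and y of heatsink in the frame of tray_three between -0.033 and 0.033 m and y of cap_wide in the frame of tray_three between 0.037 and 0.103 m) or (y of transformer in the frame of tray_three between -0.103 and -0.037 m and y of heatsink in the frame of tray_three between 0.037 and 0.103 m and y of cap_wide in the frame of tray_three between -0.033 and 0.033 m) or (y of transformer in the frame of tray_three between -0.033 and 0.033 m and y of heatsink in the frame of tray_three between -0.103 and -0.037 m and y of cap_wide in the frame of tray_three between 0.037 and 0.103 m) or (y of transformer in the frame of tray_three between -0.033 and 0.033 m and y of heatsink in the frame of tray_three between 0.037 and 0.103 m and y of cap_wide in the frame of tray_three between -0.103 and -0.037 m) or (y of transformer in the frame of tray_three between 0.037 and 0.103 m and y of heatsink in the frame of tray_three between -0.103 and -0.037 m and y of cap_wide in the frame of tray_three between -0.033 and 0.033 m) or (y of transformer in the frame of tray_three between 0.037 and 0.103 m and y of heatsink in the frame of tray_three between -0.033 and 0.033 m and y of cap_wide in the frame of tray_three between -0.103 and -0.037 m)) and x of choke in the frame of tray_two between -0.038 and 0.038 m and z of choke in the frame of tray_two between 0 and 0.007 m and x of cap_tall in the frame of tray_two between -0.038 and 0.038 m and z of cap_tall in the frame of tray_two between 0 and 0.007 m and ((y of choke in the frame of tray_two between -0.068 and -0.002 m and y of cap_tall in the frame of tray_two between 0.002 and 0.068 m) or (y of choke in the frame of tray_two between 0.002 and 0.068 m and y of cap_tall in the frame of tray_two between -0.068 and -0.002 m)) and distance of each of relay, cap_small from where it was at the start of the episode below 0.015 m); the robot touches nothing.
It also fails if it takes over 118 s, if anything falls off the work surface, if the arm or the gripper's body presses on something with over 40 N, if the wrist force passes 120 N, or if a joint passes its speed limit or range.

### The arm

A 6-joint arm with a two-finger parallel gripper is mounted at the origin on the work surface. World frame = base frame: x ahead of the robot, y to its left, z up, the work surface at z = 0. Lengths are in mm, angles in rad, forces in N, time in s.
With the tool pointing down it reaches from about 350 to 875 mm from the base axis. Payload 4.2 kg.
Tool frame: the origin (TCP) lies at the very end of the fingers, on their centre line; the grasp point (between the pads) lies 19 mm behind it; z points along the fingers, y is the line along which they close (so a half turn about z gives the same grasp; the last joint's range is limited). The gripper opens to 85 mm and grips with 20 to 120 N. Pads are 22 mm wide; open, the fingers measure 114 mm over their backs; the gripper's body (76 mm by 85 mm) begins 54 mm behind the grasp point. The pads swing forward as they close: fully open they stand 13 mm farther back than shut.
Start: joints at [-0.903, 0.385, 0.008, 0, -1.194, -0.259], TCP at [248.456, -573.471, 231.312] pointing down, gripper open.
Joint ranges: [-3.14, 3.14], [-1.21, 2.06], [-1.07, 1.41], [-3.16, 2.05], [-2.99, -0.16], [-3.1, 3.1]. Speed limits (rad/s): [2.79, 2.79, 3.14, 3.14, 3.14, 3.14].

### API

Orientations are given as a unit quaternion [x, y, z, w].
In Python, from bench import read_state, get_image, camera_model, job_done gives the robot as it stands.
- The arm moves only by the shell command python3 -m handwheel 'ROWS'. ROWS is JSON, a list of rows, each a list of 7 numbers: the shift along the tool's x, y, z in m, then the turn, a rotation vector about the tool's x, y, z in rad, then the gripper's target within -1 to 1 (fully open at 1, half-way at 0, shut at -1). In form: [[dx, dy, dz, wx, wy, wz, jaw], ...]. A call has 1 to 10 rows; each row is the pose to reach, as a shift and turn from the pose commanded when the call began, along the tool's axes at that moment; what a row does not reach only later rows make up. A row lasts 1/8 s, in which the tool goes at most 62.5 mm and 10.7 degrees, less where a joint would pass 70% of its speed; a pose out of reach is approached as far as the arm can. A call with a gripper value outside its range is refused whole. The fingers move at their own pace and stop on an object; the grip force is fixed at half the most. Time passes only in rows, so rows that repeat a pose let the fingers close. It gives the time, the measured TCP pose, the force, the opening and the grip force at its end, in the units of the state.
- read_state(): the state, without advancing time (a new reading comes with each control period).
- get_image(name): name is "side" or "top"; returns (picture, depth): 384x512x3 uint8, blue, green, red; 384x512 float32, mm along the optical axis (not along the pixel's ray), 0 where there is no reading.
- camera_model(name): a dict with "K" (3x3 intrinsics, pixels), "dist" ([k1, k2, p1, p2, k3] as OpenCV has them; the pictures are not rectified), "rvec" (rotation vector, rad) and "tvec" (3), from world to camera coordinates, as OpenCV has them. Camera axes: x right, y down, z forward; pixel columns grow to the right and rows downward; lengths in mm; the calibration is good to about 2 mm. A picture is of the moment at which its call begins. camera_model takes no time and is no camera call.
- job_done(): hands the job in; it is judged then, once.
The state is a dict: "clock": time; "joints": joint angles; "joint_vel": joint speeds; "joint_efforts": joint torques, N m; "position": TCP position; "ee_rot": TCP orientation; "contact_force": force on the tool from outside, world axes, zero at the start; "wrist_torque": the same for the moment, N m; "gripper_width": finger opening in mm; "grasp_force": force on a finger pad.
Only numpy, scipy, OpenCV 4.12 (cv2) and the standard library are available. Lean on these libraries where they do the work, as an engineer would, in place of code of your own. Each camera call takes 0.05 s, during which the arm holds its last target. There are 200 camera calls.

## Working session

There is one attempt and no reset: what is moved stays moved. The work goes in short steps, Python scripts to look and compute and a shell command to move; the robot and the scene stay as the last step left them, time stands still between calls to the robot, and variables do not carry over. Pictures are saved under pics/ and viewed, at most 14 in all, crops included, and the job is handed in when it is done.

```bash
mkdir -p pics && ls && python3 - <<'E'
from bench import *
import cv2,json
for n in("top","side"):
    p,d=get_image(n); cv2.imwrite(f"pics/{n}0.png",p)
    import numpy as np; np.savez(f"{n}0.npz",p=p,d=d)
    c=camera_model(n); print(n,c["K"],c["dist"],c["rvec"],c["tvec"])
s=read_state(); print(s)
E
```

```text
pics
top [[440.11463069   0.         251.11271478]
 [  0.         440.11463069 192.71429187]
 [  0.           0.           1.        ]] [-0.08792102  0.          0.          0.          0.        ] [ 2.19426949 -2.19192952  0.06572557] [   6.07838616  571.13596393 1202.99928823]
side [[433.68344335   0.         250.40998095]
 [  0.         433.68344335 191.09271147]
 [  0.           0.           1.        ]] [-0.16700871  0.          0.          0.          0.        ] [ 0.18079913 -2.69994717  1.41610116] [562.71059615  53.72736531 963.72877722]
{'clock': 0.1, 'joints': array([-9.03405652e-01,  3.85501182e-01,  6.74201335e-03, -4.22452270e-04,
       -1.19396938e+00, -2.58558093e-01]), 'joint_vel': array([-0.00095117, -0.0037597 ,  0.00434364,  0.00189841, -0.00096139,
        0.0015839 ]), 'joint_efforts': array([-4.16022585e-04, -3.93319702e+01,  1.88929582e+01,  4.19797003e+00,
       -2.62208938e-03,  5.92438738e-06]), 'position': array([ 248.24435815, -573.01954639,  230.31181018]), 'ee_rot': array([-2.02919247e-01,  9.79194979e-01,  9.52089418e-04, -2.55813214e-04]), 'contact_force': array([0.7280295 , 0.05087531, 0.2569075 ]), 'wrist_torque': array([-0.00968727, -0.00060284, -0.01238751]), 'grasp_force': 0.0, 'gripper_width': 85.3708887947706}
```

View pics/top0.png

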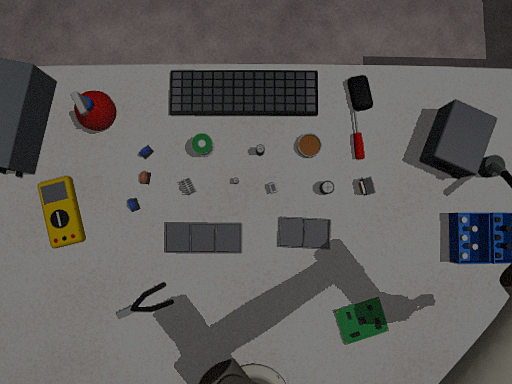

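View pics/side0.png

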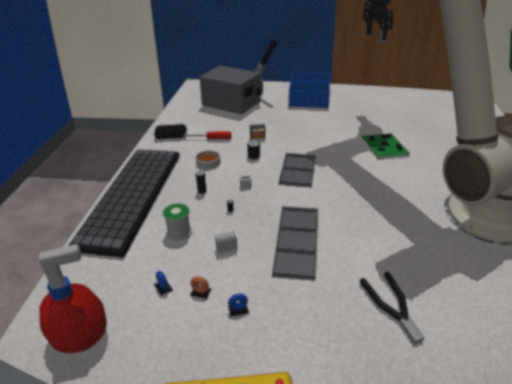

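The top view shows, at pixel (u,v): choke (145,177), blue decoys (146,151) and (133,204), heat sink (187,186), small cap (235,181), relay (271,187), tall cap (260,150), wide cap (327,187), transformer (366,185). The trays are at (203,237) for three cells and (303,232) for two.

```bash
cat > h.py <<'E'
import numpy as np,cv2
from bench import *
def cloud(n,d):
    c=camera_model(n);K=np.array(c["K"]);D=np.array(c["dist"])
    h,w=d.shape;u,v=np.meshgrid(np.arange(w),np.arange(h))
    q=cv2.undistortPoints(np.stack([u,v],-1).reshape(-1,1,2).astype(np.float64),K,D).reshape(h,w,2)
    P=np.dstack([q,np.ones((h,w))])*d[...,None]
    R=cv2.Rodrigues(np.array(c["rvec"]))[0]
    return (P-np.array(c["tvec"]).ravel())@R
def blob(W,d,uv,r=14,zmin=8,frac=None):
    u,v=uv;s=(slice(v-r,v+r+1),slice(u-r,u+r+1))
    m=((W[s][...,2]>zmin)&(d[s]>0)).astype(np.uint8)
    n,l,st,ce=cv2.connectedComponentsWithStats(m)
    if n<2:return None
    k=1+np.argmax(st[1:,4]); P=W[s][l==k]; zt=np.percentile(P[:,2],90)
    if frac: P=P[P[:,2]>zt*frac]
    (c,sz,a)=cv2.minAreaRect(P[:,:2].astype(np.float32))
    return len(P),np.round(c,1),np.round(P[:,:2].mean(0),1),np.round(sz,1),round(a,1),round(zt,1)
E
python3 - <<'E'
from h import *
f=np.load("top0.npz");d=f["d"];W=cloud("top",d)
for k,uv in dict(choke=(145,177),hs=(187,186),small=(235,181),relay=(271,187),tall=(260,150),wide=(327,187),trafo=(366,185)).items():
    print(k,*blob(W,d,uv)); print("   top",*blob(W,d,uv,frac=.7))
print("bench z",np.median(W[200:215,150:350,2]))
for k,uv in dict(t3=(203,237),t2=(303,232)).items(): print(k,*blob(W,d,uv,r=48 if k=="t3" else 33,zmin=6))
f2=np.load("side0.npz");d2=f2["d"];W2=cloud("side",d2)
for k,uv in dict(choke=(201,287),hs=(226,242),small=(230,206),relay=(245,182),tall=(201,183),wide=(254,150),trafo=(258,132)).items():
    print("side",k,*blob(W2,d2,uv,frac=.7))
p=f["p"][130:260,110:400]; cv2.imwrite("pics/crop.png",cv2.resize(p,None,fx=2.75,fy=2.75,interpolation=cv2.INTER_CUBIC))
p=f2["p"][115:325,140:330]; cv2.imwrite("pics/crop2.png",cv2.resize(p,None,fx=2.8,fy=2.8,interpolation=cv2.INTER_CUBIC))
E
```

```text
choke 76 [615.1 305.3] [614.4 304.4] [13.1 35.7] 85.4 39.6
   top 59 [616.1 305.3] [614.9 305.3] [13.1 33.6] 85.4 39.6
hs 144 [589.2 181.9] [589.5 181.5] [40.3 26.3] 26.0 38.1
   top 95 [589.4 182.3] [589.4 181.5] [40.3 25.8] 24.8 38.1
small 29 [605.3  49.6] [605.6  49.2] [14.5 13.7] 44.6 31.2
   top 27 [605.4  49.8] [606.1  49.4] [14.  13.7] 44.6 31.2
relay 76 [586.2 -53.6] [586.1 -53.4] [27.9 19.6] 16.4 28.9
   top 72 [586.4 -53.6] [586.4 -53.5] [27.7 19.2] 17.8 28.9
tall 81 [689.2 -18.1] [687.7 -17.5] [22.1 22.4] 60.5 57.0
   top 65 [689.3 -18. ] [689.2 -17.9] [21.9 22.4] 60.5 57.0
wide 163 [ 586.5 -199.3] [ 586.3 -197.9] [34.8 34.9] 50.1 44.9
   top 144 [ 586.6 -199.9] [ 586.7 -199.4] [33.1 34.7] 44.8 44.9
trafo 265 [ 590.9 -315.5] [ 590.1 -312.6] [46.3 40.2] 15.4 42.0
   top 226 [ 590.9 -315.6] [ 590.5 -314.9] [45.9 39.9] 13.9 42.0
bench z 0.02544184296619669
t3 383 [448.2 140.5] [445.9 148.9] [ 83.4 212.1] 0.2 14.8
t2 298 [ 460.4 -140.9] [ 460.  -142.4] [142.1  85.8] 87.3 14.9
side choke 119 [616.7 310.3] [615.8 311.9] [13.2 30.1] 76.2 38.7
side hs 177 [591.3 185.7] [591.7 188.2] [40.4 28. ] 26.9 37.2
side small 40 [608.7  55.5] [607.7  56.2] [15.9 14.4] 55.7 29.1
side relay 74 [587.6 -48.1] [587.5 -45.4] [27.2 24.7] 8.3 26.5
side tall 95 [691.3 -12. ] [691.3  -8.7] [23.6 23.3] 44.6 55.0
side wide 112 [ 589.6 -196.4] [ 588.8 -192.1] [33.  34.7] 8.1 42.4
side trafo 123 [ 592.  -307.2] [ 591.8 -304.6] [44.2 37.5] 7.6 40.0
```

View pics/crop.png

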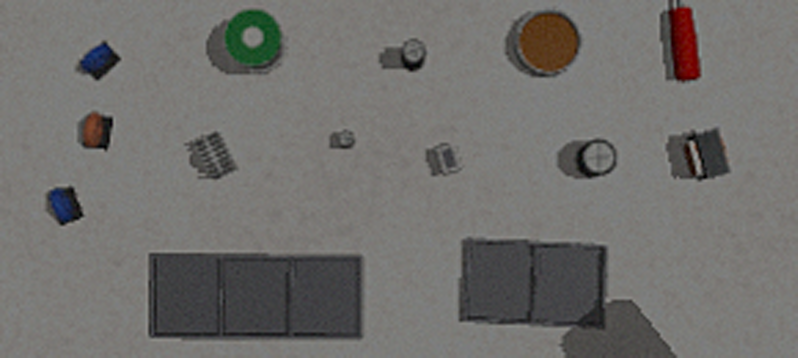

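View pics/crop2.png

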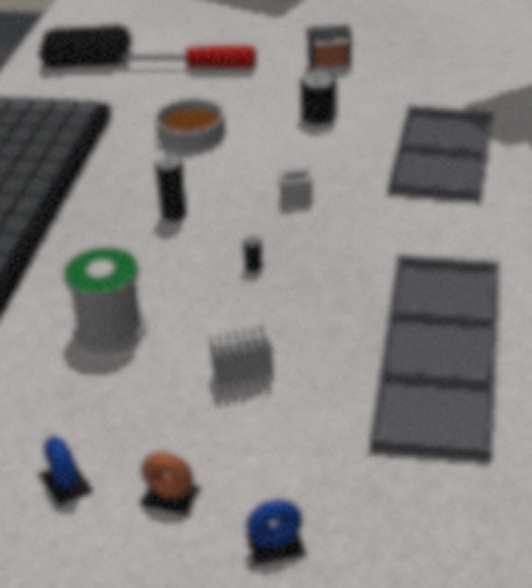

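Both views agree to a few millimetres. I'll write a helper that works out the tool-frame shift, then start with the transformer.

```bash
cat > go.py <<'E'
import sys,numpy as np
from scipy.spatial.transform import Rotation as R
from bench import read_state
# args: groups x,y,z,psi(deg of closing line); prints shift (m) and turn (rad) in present tool axes
s=read_state();c=R.from_quat(s["ee_rot"])
for a in sys.argv[1:]:
    x,y,z,p=map(float,a.split(","));t=np.radians(p)
    cy=c.as_matrix()[:2,1]
    if np.cos(t)*cy[0]+np.sin(t)*cy[1]<0:t+=np.pi
    Y=np.array([np.cos(t),np.sin(t),0]);Z=np.array([0,0,-1.]);T=R.from_matrix(np.column_stack([np.cross(Y,Z),Y,Z]))
    print(a,"->",np.round(c.inv().apply(np.array([x,y,z])-s["position"])/1e3,3),np.round((c.inv()*T).as_rotvec(),3))
print("pos",np.round(s["position"],1),"t",s["clock"],"w",round(s["gripper_width"],1))
E
python3 go.py 591,-312,150,104
```

```text
591,-312,150,104 -> [-0.418  0.103  0.08 ] [ 0.002 -0.     0.164]
pos [ 248.2 -573.   230.3] t 0.1 w 85.4
```

```bash
python3 -m handwheel '[[-0.06,0.015,0,0,0,0.08,1],[-0.12,0.03,0.01,0,0,0.16,1],[-0.18,0.045,0.02,0,0,0.164,1],[-0.24,0.06,0.035,0,0,0.164,1],[-0.3,0.074,0.05,0,0,0.164,1],[-0.36,0.088,0.065,0,0,0.164,1],[-0.418,0.103,0.08,0,0,0.164,1],[-0.418,0.103,0.08,0,0,0.164,1],[-0.418,0.103,0.08,0,0,0.164,1]]'; python3 go.py 591,-312,10,104; python3 - <<'E'
from h import *
for n in("top","side"):
    p,d=get_image(n)
    c=camera_model(n);s=read_state()
    uv=cv2.projectPoints(s["position"].reshape(1,3),c["rvec"],c["tvec"],np.array(c["K"]),np.array(c["dist"]))[0].ravel();print(n,uv)
    u,v=map(int,uv);u0=max(0,u-60);v0=max(0,v-50)
    q=p[v0:v0+110,u0:u0+130].copy();q=cv2.resize(q,None,fx=3,fy=3,interpolation=cv2.INTER_CUBIC)
    cv2.circle(q,(int((uv[0]-u0)*3),int((uv[1]-v0)*3)),4,(0,255,0),1)
    globals()[n]=q
h=max(top.shape[0],side.shape[0]);pad=lambda q:cv2.copyMakeBorder(q,0,h-q.shape[0],0,5,0)
cv2.imwrite("pics/g1.png",np.hstack([pad(top),pad(side)]))
E
```

```text
clock: 1.23
position: [590.9, -312.4, 150.6]
ee_rot: [-0.122, 0.992, 0.0, -0.001]
contact_force: [-0.7, -0.4, -0.3]
gripper_width: 85.2
grasp_force: 0.0
591,-312,10,104 -> [-0.     0.     0.141] [ 0.001 -0.001  0.001]
pos [ 590.9 -312.4  150.6] t 1.225 w 85.2
top [379.73636581 181.95169353]
side [257.80924719  89.72753234]
```

View pics/g1.png

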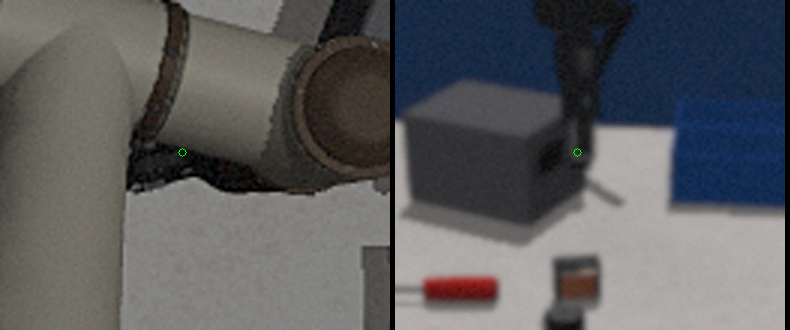

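The side view shows the gripper in line with the transformer in x: its tips are at crop (577,165) and the transformer at (577,280). Next I descend and grip.

```bash
python3 -m handwheel '[[0,0,0.05,0,0,0,1],[0,0,0.1,0,0,0,1],[0,0,0.125,0,0,0,1],[0,0,0.14,0,0,0,1],[0,0,0.14,0,0,0,1],[0,0,0.14,0,0,0,-1],[0,0,0.14,0,0,0,-1],[0,0,0.14,0,0,0,-1],[0,0,0.14,0,0,0,-1],[0,0,0.14,0,0,0,-1]]'; python3 go.py 591,-312,10,104
```

```text
clock: 2.58
position: [592.1, -313.1, 12.9]
ee_rot: [-0.122, 0.992, -0.001, 0.001]
contact_force: [-0.8, 0.5, 6.9]
gripper_width: 37.2
grasp_force: 61.7
591,-312,10,104 -> [0.001 0.001 0.003] [-0.002  0.002  0.001]
pos [ 592.1 -313.1   12.9] t 2.575 w 37.2
```

```bash
python3 -m handwheel '[[0,0,-0.04,0,0,0,-1],[0,0,-0.09,0,0,0,-1],[0,0,-0.1,0,0,0,-1]]'; python3 go.py 520,-120,110,97 449,72,110,90
```

```text
clock: 2.95
position: [592.8, -313.2, 114.8]
ee_rot: [-0.122, 0.992, -0.001, 0.003]
contact_force: [0.0, 0.7, -2.3]
gripper_width: 36.6
grasp_force: 61.1
520,-120,110,97 -> [0.024 0.205 0.004] [-0.003  0.006  0.123]
449,72,110,90 -> [0.046 0.409 0.003] [-0.003  0.006  0.245]
pos [ 592.8 -313.2  114.8] t 2.95 w 36.6
```

```bash
python3 -m handwheel '[[0.005,0.05,0,0,0,0.03,-1],[0.012,0.105,0,0,0,0.06,-1],[0.018,0.165,0,0,0,0.1,-1],[0.025,0.225,0,0,0,0.135,-1],[0.032,0.285,0,0,0,0.17,-1],[0.039,0.345,0,0,0,0.21,-1],[0.044,0.39,0,0,0,0.235,-1],[0.046,0.409,0,0,0,0.245,-1],[0.046,0.409,0,0,0,0.245,-1],[0.046,0.409,0,0,0,0.245,-1]]'; python3 go.py 449,72,16,90;  python3 - <<'E'
from h import *
p,d=get_image("side");W=cloud("side",d)
cv2.imwrite("pics/g2.png",cv2.resize(p[100:330,160:400],None,fx=2.5,fy=2.5,interpolation=cv2.INTER_CUBIC))
# tray walls from side depth (initial picture)
d0=np.load("side0.npz")["d"];W0=cloud("side",d0)
for n,(cx,cy,L) in dict(t3=(448,142,125),t2=(460,-139,90)).items():
    m=(W0[...,2]>7)&(W0[...,2]<20)&(abs(W0[...,0]-cx)<60)&(abs(W0[...,1]-cy)<L)&(d0>0)
    P=W0[m][:,:2].astype(np.float32);print(n,len(P),cv2.minAreaRect(P),np.percentile(P,[2,98],axis=0))
E
```

```text
clock: 4.2
position: [446.8, 72.3, 110.6]
ee_rot: [0.0, 1.0, -0.0, -0.001]
contact_force: [0.4, -0.6, -2.8]
gripper_width: 36.8
grasp_force: 61.2
449,72,16,90 -> [-0.002 -0.     0.095] [-0.001 -0.002 -0.001]
pos [446.8  72.3 110.6] t 4.2 w 36.8
t3 721 ((449.2144470214844, 143.32664489746094), (216.64306640625, 84.38935089111328), 89.85325622558594) [[407.79223633  37.73542786]
 [490.86223755 250.78718872]]
t2 291 ((463.3616638183594, -138.02745056152344), (149.64578247070312, 84.57056427001953), 87.17365264892578) [[ 420.09008789 -209.50904846]
 [ 506.69186401  -64.2371933 ]]
```

View pics/g2.png

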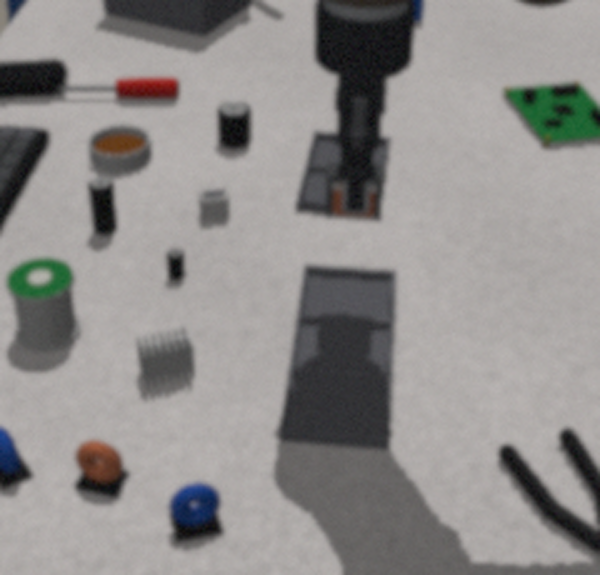

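The transformer hangs upright in the jaws at crop (355,198), above the near cell. The trays are at (449,142) and (462,-139), and both views agree. I'll lower it and release.

```bash
python3 -m handwheel '[[-0.002,0,0.045,0,0,0,-1],[-0.002,0,0.08,0,0,0,-1],[-0.002,0,0.09,0,0,0,-1],[-0.002,0,0.094,0,0,0,-1],[-0.002,0,0.094,0,0,0,-1]]'; python3 -m handwheel '[[0,0,0,0,0,0,-0.3],[0,0,0,0,0,0,0.2],[0,0,0,0,0,0,0.2],[0,0,0,0,0,0,0.2],[0,0,-0.03,0,0,0,0.2],[0,0,-0.08,0,0,0,0.4],[0,0,-0.1,0,0,0,1],[0,0,-0.1,0,0,0,1]]'; python3 go.py 588,-198,110,90
```

```text
clock: 4.88
position: [450.1, 73.0, 18.1]
ee_rot: [0.0, 1.0, 0.0, 0.001]
contact_force: [0.9, 0.1, -2.1]
gripper_width: 37.3
grasp_force: 61.1
clock: 5.88
position: [450.3, 73.4, 118.9]
ee_rot: [0.0, 1.0, 0.001, 0.002]
contact_force: [0.2, -0.6, -0.2]
gripper_width: 85.4
grasp_force: 0.0
588,-198,110,90 -> [-0.138 -0.271  0.009] [ 0.002  0.004 -0.   ]
pos [450.3  73.4 118.9] t 5.875 w 85.4
```

```bash
python3 -m handwheel '[[-0.025,-0.05,0,0,0,0,1],[-0.05,-0.1,0,0,0,0,1],[-0.077,-0.15,0,0,0,0,1],[-0.105,-0.205,0,0,0,0,1],[-0.13,-0.255,0,0,0,0,1],[-0.138,-0.271,0,0,0,0,1],[-0.138,-0.271,0.03,0,0,0,1],[-0.138,-0.271,0.075,0,0,0,1],[-0.138,-0.271,0.1,0,0,0,1],[-0.138,-0.271,0.105,0,0,0,1]]'; python3 -m handwheel '[[0,0,0,0,0,0,1],[0,0,0,0,0,0,-1],[0,0,0,0,0,0,-1],[0,0,0,0,0,0,-1],[0,0,0,0,0,0,-1],[0,0,0,0,0,0,-1]]'; python3 go.py 588,-198,12,90
```

```text
clock: 7.12
position: [584.9, -197.3, 9.2]
ee_rot: [-0.0, 1.0, 0.0, -0.003]
contact_force: [0.4, 0.2, 0.3]
gripper_width: 85.2
grasp_force: 0.0
clock: 7.88
position: [588.1, -198.3, 13.5]
ee_rot: [-0.0, 1.0, -0.0, 0.001]
contact_force: [-0.5, 0.8, 6.2]
gripper_width: 33.5
grasp_force: 59.8
588,-198,12,90 -> [0.    0.    0.001] [-0.     0.002  0.   ]
pos [ 588.1 -198.3   13.5] t 7.875 w 33.5
```

```bash
python3 -m handwheel '[[0,0,-0.03,0,0,0,-1],[0,0,-0.08,0,0,0,-1],[0,0,-0.1,0,0,0,-1],[0,0,-0.1,0,0,0,-1]]'; python3 go.py 449,142,114,90;  python3 - <<'E'
from h import *
p,d=get_image("side");t,_=get_image("top")
a=cv2.resize(p[60:180,200:330],None,fx=3,fy=3,interpolation=cv2.INTER_CUBIC);b=cv2.resize(p[190:310,250:380],None,fx=3,fy=3,interpolation=cv2.INTER_CUBIC)
cv2.imwrite("pics/g3.png",np.hstack([a,b]))
E
```

```text
clock: 8.38
position: [587.9, -198.2, 113.7]
ee_rot: [0.0, 1.0, 0.0, 0.002]
contact_force: [-0.4, 0.0, -0.9]
gripper_width: 33.3
grasp_force: 59.7
449,142,114,90 -> [ 0.139  0.34  -0.001] [ 0.     0.003 -0.   ]
pos [ 587.9 -198.2  113.7] t 8.375 w 33.3
```

View pics/g3.png

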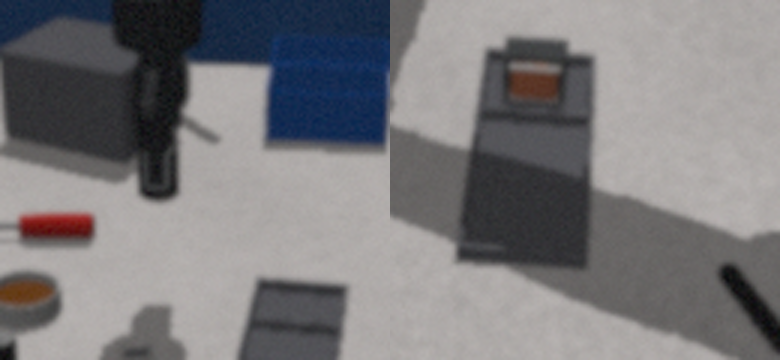

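The transformer stands in its cell at crop (535,80). The wide capacitor hangs upright and centred at crop (158,180). I'll carry it to the middle cell.

```bash
python3 -m handwheel '[[0.02,0.045,0,0,0,0,-1],[0.042,0.1,0,0,0,0,-1],[0.065,0.155,0,0,0,0,-1],[0.087,0.21,0,0,0,0,-1],[0.11,0.265,0,0,0,0,-1],[0.13,0.32,0,0,0,0,-1],[0.139,0.34,0,0,0,0,-1],[0.139,0.34,0,0,0,0,-1],[0.139,0.34,0.04,0,0,0,-1],[0.139,0.34,0.075,0,0,0,-1]]';  python3 -m handwheel '[[0,0,0,0,0,0,-1]]'; python3 go.py 449,142,16.5,90
```

```text
clock: 9.72
position: [448.0, 140.6, 35.7]
ee_rot: [0.001, 1.0, -0.0, -0.001]
contact_force: [0.6, -0.7, -0.1]
gripper_width: 33.1
grasp_force: 59.9
clock: 9.85
position: [446.3, 139.3, 34.5]
ee_rot: [0.001, 1.0, -0.003, -0.004]
contact_force: [0.1, 0.3, -0.2]
gripper_width: 33.4
grasp_force: 59.9
449,142,16.5,90 -> [-0.003  0.003  0.018] [-0.005 -0.007 -0.002]
pos [446.3 139.3  34.5] t 9.85 w 33.4
```

```bash
python3 -m handwheel '[[-0.001,0.002,0.01,0,0,0,-1],[-0.001,0.002,0.018,0,0,0,-1],[-0.001,0.002,0.021,0,0,0,-1],[-0.001,0.002,0.021,0,0,0,-1]]'; python3 -m handwheel '[[0,0,0,0,0,0,-0.3],[0,0,0,0,0,0,0.2],[0,0,0,0,0,0,0.2],[0,0,0,0,0,0,0.2],[0,0,-0.03,0,0,0,0.2],[0,0,-0.08,0,0,0,0.4],[0,0,-0.1,0,0,0,1],[0,0,-0.1,0,0,0,1]]'; python3 go.py 590,184,114,115
```

```text
clock: 10.35
position: [449.6, 144.0, 16.6]
ee_rot: [0.0, 1.0, 0.0, 0.0]
contact_force: [0.0, 1.1, -0.7]
gripper_width: 33.4
grasp_force: 60.1
clock: 11.35
position: [450.1, 144.5, 117.9]
ee_rot: [0.0, 1.0, 0.001, 0.002]
contact_force: [0.6, -1.1, -0.6]
gripper_width: 85.3
grasp_force: 0.0
590,184,114,115 -> [-0.14   0.04   0.004] [ 0.002  0.004 -0.436]
pos [450.1 144.5 117.9] t 11.35 w 85.3
```

```bash
python3 -m handwheel '[[-0.04,0.01,0,0,0,-0.1,1],[-0.09,0.025,0,0,0,-0.25,1],[-0.135,0.038,0,0,0,-0.4,1],[-0.14,0.04,0,0,0,-0.436,1],[-0.14,0.04,0,0,0,-0.436,1],[-0.14,0.04,0.03,0,0,-0.436,1],[-0.14,0.04,0.075,0,0,-0.436,1],[-0.14,0.04,0.1,0,0,-0.436,1],[-0.14,0.04,0.106,0,0,-0.436,1]]'; python3 -m handwheel '[[0,0,0,0,0,0,1],[0,0,0,0,0,0,-1],[0,0,0,0,0,0,-1],[0,0,0,0,0,0,-1],[0,0,0,0,0,0,-1],[0,0,0,0,0,0,-1]]'; python3 -m handwheel '[[0,0,-0.03,0,0,0,-1],[0,0,-0.08,0,0,0,-1],[0,0,-0.1,0,0,0,-1],[0,0,-0.1,0,0,0,-1]]'; python3 go.py 449,212,112,90
```

```text
clock: 12.48
position: [587.2, 182.7, 8.0]
ee_rot: [-0.216, 0.976, -0.001, -0.003]
contact_force: [0.6, 0.3, 0.5]
gripper_width: 85.6
grasp_force: 0.0
clock: 13.22
position: [589.9, 184.1, 11.1]
ee_rot: [-0.216, 0.976, 0.0, 0.001]
contact_force: [-0.1, -0.2, 4.3]
gripper_width: 24.6
grasp_force: 59.5
clock: 13.72
position: [589.9, 184.2, 111.6]
ee_rot: [-0.216, 0.976, 0.001, 0.001]
contact_force: [-0.4, 0.3, -0.3]
gripper_width: 25.2
grasp_force: 58.9
449,212,112,90 -> [ 0.116  0.085 -0.001] [0.001 0.003 0.436]
pos [589.9 184.2 111.6] t 13.725 w 25.2
```

```bash
python3 -m handwheel '[[0.03,0.02,0,0,0,0.1,-1],[0.065,0.045,0,0,0,0.25,-1],[0.1,0.07,0,0,0,0.38,-1],[0.116,0.085,0,0,0,0.436,-1],[0.116,0.085,0,0,0,0.436,-1],[0.116,0.085,0,0,0,0.436,-1],[0.116,0.085,0.035,0,0,0.436,-1],[0.116,0.085,0.07,0,0,0.436,-1],[0.116,0.085,0.08,0,0,0.436,-1],[0.116,0.085,0.08,0,0,0.436,-1]]'; python3 go.py 449,212,14.5,90;  python3 - <<'E'
from h import *
p,d=get_image("side")
cv2.imwrite("pics/g4.png",cv2.resize(p[180:320,240:380],None,fx=3,fy=3,interpolation=cv2.INTER_CUBIC))
E
```

```text
clock: 14.98
position: [448.8, 211.7, 29.8]
ee_rot: [0.0, 1.0, -0.001, -0.0]
contact_force: [-0.4, -0.4, -0.0]
gripper_width: 24.5
grasp_force: 59.0
449,212,14.5,90 -> [-0.     0.     0.015] [-0.001 -0.001 -0.   ]
pos [448.8 211.7  29.8] t 14.975 w 24.5
```

View pics/g4.png

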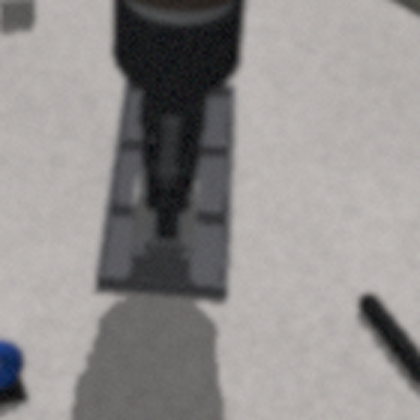

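The view is too dark to separate the sink from the finger at crop (170,215). But the jaws hold at 24.5 mm with 59 N, so it's gripped. I'll set it down and check after retreating.

```bash
python3 -m handwheel '[[0,0,0.01,0,0,0,-1],[0,0,0.014,0,0,0,-1],[0,0,0.015,0,0,0,-1],[0,0,0.015,0,0,0,-1]]'; python3 -m handwheel '[[0,0,0,0,0,0,-0.6],[0,0,0,0,0,0,0],[0,0,0,0,0,0,0],[0,0,0,0,0,0,0],[0,0,-0.03,0,0,0,0],[0,0,-0.08,0,0,0,0.4],[0,0,-0.1,0,0,0,1],[0,0,-0.1,0,0,0,1]]'; python3 go.py 616,307,114,82
```

```text
clock: 15.52
position: [448.4, 212.0, 15.4]
ee_rot: [0.0, 1.0, 0.0, 0.0]
contact_force: [-0.3, -0.0, -0.2]
gripper_width: 25.3
grasp_force: 59.0
clock: 16.52
position: [449.1, 212.7, 117.0]
ee_rot: [0.0, 1.0, 0.002, 0.002]
contact_force: [-0.5, 0.2, -0.5]
gripper_width: 85.3
grasp_force: 0.0
616,307,114,82 -> [-0.167  0.094  0.004] [0.003 0.003 0.139]
pos [449.1 212.7 117. ] t 16.525 w 85.3
```

```bash
python3 -m handwheel '[[-0.04,0.022,0,0,0,0.03,1],[-0.09,0.05,0,0,0,0.08,1],[-0.14,0.08,0,0,0,0.139,1],[-0.167,0.094,0,0,0,0.139,1],[-0.167,0.094,0,0,0,0.139,1],[-0.167,0.094,0,0,0,0.139,1]]'; python3 go.py 616,307,10,82;  python3 - <<'E'
from h import *
p,d=get_image("side")
cv2.imwrite("pics/g5.png",cv2.resize(p[180:330,140:340],None,fx=3,fy=3,interpolation=cv2.INTER_CUBIC))
E
```

```text
clock: 17.27
position: [614.1, 305.0, 113.4]
ee_rot: [0.07, 0.998, -0.001, -0.002]
contact_force: [0.3, -0.2, -1.0]
gripper_width: 85.2
grasp_force: 0.0
616,307,10,82 -> [-0.002  0.002  0.103] [-0.002 -0.003  0.   ]
pos [614.1 305.  113.4] t 17.275 w 85.2
```

View pics/g5.png

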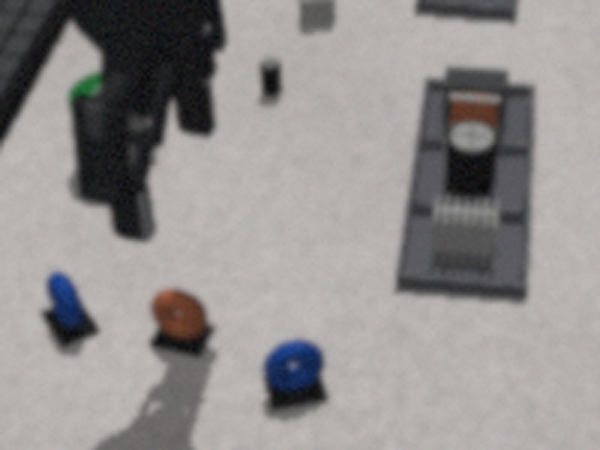

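All three kit parts stand upright in the three-cell tray: transformer (475,105), wide capacitor (472,155), heat sink (465,230). The copper choke is clear at (180,315), between the blue ones at (70,305) and (293,365).

```bash
python3 -m handwheel '[[0,0,0.03,0,0,0,1],[0,0,0.075,0,0,0,1],[0,0,0.1,0,0,0,1],[0,0,0.104,0,0,0,1],[0,0,0.104,0,0,0,1]]'; python3 -m handwheel '[[0,0,0,0,0,0,-0.5],[0,0,0,0,0,0,-1],[0,0,0,0,0,0,-1],[0,0,0,0,0,0,-1],[0,0,0,0,0,0,-1],[0,0,0,0,0,0,-1]]'; python3 go.py 616,307,10,82
```

```text
clock: 17.95
position: [615.5, 306.1, 12.4]
ee_rot: [0.069, 0.998, 0.0, 0.001]
contact_force: [-0.7, -0.2, 0.3]
gripper_width: 85.5
grasp_force: 0.0
clock: 18.7
position: [615.6, 306.1, 11.8]
ee_rot: [0.069, 0.998, 0.0, 0.0]
contact_force: [0.1, -0.1, 2.2]
gripper_width: 12.8
grasp_force: 59.2
616,307,10,82 -> [-0.     0.001  0.002] [0.001 0.001 0.001]
pos [615.6 306.1  11.8] t 18.7 w 12.8
```

```bash
python3 -m handwheel '[[0,0,-0.03,0,0,0,-1],[0,0,-0.08,0,0,0,-1],[0,0,-0.11,0,0,0,-1],[0,0,-0.11,0,0,0,-1]]'; python3 go.py 463,-104,115,87
```

```text
clock: 19.2
position: [616.6, 306.7, 124.3]
ee_rot: [0.069, 0.998, 0.002, 0.002]
contact_force: [-0.3, 0.2, -1.4]
gripper_width: 12.8
grasp_force: 58.9
463,-104,115,87 -> [ 0.095 -0.428  0.007] [ 0.004  0.004 -0.087]
pos [616.6 306.7 124.3] t 19.2 w 12.8
```

```bash
python3 -m handwheel '[[0.01,-0.045,0,0,0,-0.01,-1],[0.022,-0.1,0,0,0,-0.02,-1],[0.035,-0.158,0,0,0,-0.03,-1],[0.048,-0.216,0,0,0,-0.04,-1],[0.061,-0.275,0,0,0,-0.06,-1],[0.074,-0.333,0,0,0,-0.07,-1],[0.087,-0.39,0,0,0,-0.087,-1],[0.095,-0.428,0,0,0,-0.087,-1],[0.095,-0.428,0,0,0,-0.087,-1],[0.095,-0.428,0,0,0,-0.087,-1]]'; python3 -m handwheel '[[0,0,0.04,0,0,0,-1],[0,0,0.08,0,0,0,-1],[0,0,0.09,0,0,0,-1],[0,0,0.09,0,0,0,-1],[0,0,0.09,0,0,0,-1]]'; python3 go.py 463,-104,15,87
```

```text
clock: 20.45
position: [461.5, -104.7, 120.5]
ee_rot: [0.026, 1.0, -0.0, -0.001]
contact_force: [-0.4, -0.3, -0.0]
gripper_width: 12.9
grasp_force: 58.9
clock: 21.08
position: [463.2, -104.4, 32.5]
ee_rot: [0.026, 1.0, 0.0, 0.001]
contact_force: [0.4, -0.3, -0.0]
gripper_width: 13.0
grasp_force: 58.8
463,-104,15,87 -> [0.    0.    0.018] [0.    0.003 0.001]
pos [ 463.2 -104.4   32.5] t 21.075 w 13.0
```

```bash
python3 -m handwheel '[[0,0,0.012,0,0,0,-1],[0,0,0.017,0,0,0,-1],[0,0,0.0175,0,0,0,-1],[0,0,0.0175,0,0,0,-1]]'; python3 -m handwheel '[[0,0,0,0,0,0,-0.8],[0,0,0,0,0,0,-0.2],[0,0,0,0,0,0,-0.2],[0,0,0,0,0,0,-0.2],[0,0,-0.03,0,0,0,-0.2],[0,0,-0.08,0,0,0,0.4],[0,0,-0.1,0,0,0,1],[0,0,-0.1,0,0,0,1]]'; python3 go.py 690,-15,114,90
```

```text
clock: 21.58
position: [461.8, -104.8, 14.7]
ee_rot: [0.026, 1.0, -0.0, 0.0]
contact_force: [-2.7, 1.1, 8.4]
gripper_width: 13.0
grasp_force: 60.2
clock: 22.58
position: [462.9, -104.7, 115.2]
ee_rot: [0.026, 1.0, 0.0, 0.002]
contact_force: [0.2, 0.5, -0.4]
gripper_width: 84.8
grasp_force: 0.0
690,-15,114,90 -> [-0.222  0.101  0.002] [ 0.001  0.004 -0.052]
pos [ 462.9 -104.7  115.2] t 22.575 w 84.8
```

```bash
python3 -m handwheel '[[-0.05,0.023,0,0,0,-0.03,1],[-0.1,0.046,0,0,0,-0.052,1],[-0.15,0.07,0,0,0,-0.052,1],[-0.2,0.092,0,0,0,-0.052,1],[-0.222,0.101,0,0,0,-0.052,1],[-0.222,0.101,0,0,0,-0.052,1],[-0.222,0.101,0.03,0,0,-0.052,1],[-0.222,0.101,0.07,0,0,-0.052,1],[-0.222,0.101,0.096,0,0,-0.052,1],[-0.222,0.101,0.1,0,0,-0.052,1]]'; python3 -m handwheel '[[0,0,0,0,0,0,1],[0,0,0,0,0,0,-1],[0,0,0,0,0,0,-1],[0,0,0,0,0,0,-1],[0,0,0,0,0,0,-1],[0,0,0,0,0,0,-1]]'; python3 go.py 690,-15,15,90; python3 -m handwheel '[[0,0,-0.03,0,0,0,-1],[0,0,-0.08,0,0,0,-1],[0,0,-0.1,0,0,0,-1],[0,0,-0.1,0,0,0,-1]]'; python3 go.py 460,-174,115,87;  python3 - <<'E'
from h import *
p,d=get_image("side")
cv2.imwrite("pics/g6.png",cv2.resize(p[70:250,150:350],None,fx=3,fy=3,interpolation=cv2.INTER_CUBIC))
E
```

```text
clock: 23.82
position: [685.6, -16.4, 10.6]
ee_rot: [0.001, 1.0, -0.0, -0.004]
contact_force: [0.8, -0.2, 0.6]
gripper_width: 85.6
grasp_force: 0.0
clock: 24.58
position: [689.3, -15.5, 14.5]
ee_rot: [-0.0, 1.0, 0.0, 0.001]
contact_force: [-0.3, -0.4, 3.1]
gripper_width: 21.5
grasp_force: 58.7
690,-15,15,90 -> [-0.001  0.    -0.001] [0.    0.001 0.   ]
pos [689.3 -15.5  14.5] t 24.575 w 21.5
clock: 25.08
position: [689.7, -15.3, 115.6]
ee_rot: [0.0, 1.0, 0.0, 0.002]
contact_force: [0.1, -0.2, 0.2]
gripper_width: 21.8
grasp_force: 58.6
460,-174,115,87 -> [ 0.23  -0.159 -0.   ] [0.001 0.004 0.052]
pos [689.7 -15.3 115.6] t 25.075 w 21.8
```

View pics/g6.png

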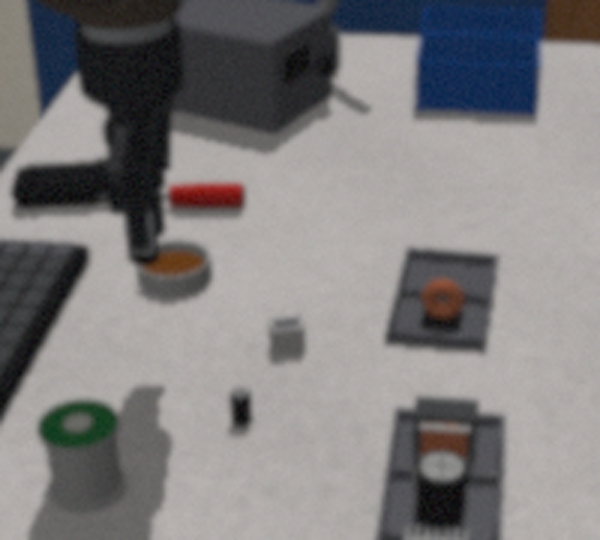

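The choke stands upright in the near cell at crop (442,300). The tall capacitor is lifted at (143,245). The relay and small capacitor are untouched.

```bash
python3 -m handwheel '[[0.04,-0.028,0,0,0,0.01,-1],[0.085,-0.059,0,0,0,0.03,-1],[0.13,-0.09,0,0,0,0.052,-1],[0.175,-0.121,0,0,0,0.052,-1],[0.215,-0.149,0,0,0,0.052,-1],[0.23,-0.159,0,0,0,0.052,-1],[0.23,-0.159,0,0,0,0.052,-1],[0.23,-0.159,0.04,0,0,0.052,-1],[0.23,-0.159,0.075,0,0,0.052,-1],[0.23,-0.159,0.08,0,0,0.052,-1]]'; python3 -m handwheel '[[0,0,0,0,0,0,-1],[0,0,0,0,0,0,-1]]'; python3 go.py 460,-174,17.5,87
```

```text
clock: 26.38
position: [458.0, -173.8, 31.3]
ee_rot: [0.026, 1.0, 0.0, -0.003]
contact_force: [1.2, -0.2, 0.3]
gripper_width: 22.1
grasp_force: 58.7
clock: 26.62
position: [460.2, -174.4, 35.0]
ee_rot: [0.026, 1.0, -0.0, 0.001]
contact_force: [-0.7, 0.5, 0.2]
gripper_width: 21.5
grasp_force: 58.7
460,-174,17.5,87 -> [0.    0.    0.017] [-0.     0.003  0.001]
pos [ 460.2 -174.4   35. ] t 26.625 w 21.5
```

```bash
python3 -m handwheel '[[0,0,0.012,0,0,0,-1],[0,0,0.016,0,0,0,-1],[0,0,0.017,0,0,0,-1],[0,0,0.017,0,0,0,-1]]'; python3 -m handwheel '[[0,0,0,0,0,0,-0.7],[0,0,0,0,0,0,-0.1],[0,0,0,0,0,0,-0.1],[0,0,0,0,0,0,-0.1],[0,0,-0.03,0,0,0,-0.1],[0,0,-0.08,0,0,0,0.4],[0,0,-0.13,0,0,0,1],[0,0,-0.18,0,0,0,1],[0,0,-0.18,0,0,0,1]]'; python3 -m handwheel '[[0.01,-0.05,0,0,0,0,1],[0.02,-0.1,0,0,0,0,1],[0.02,-0.16,0,0,0,0,1],[0.02,-0.2,0,0,0,0,1],[0.02,-0.2,0,0,0,0,1]]'; python3 - <<'E'
from h import *
f,d=get_image("side");W=cloud("side",d)
cv2.imwrite("pics/g7.png",cv2.resize(f[115:290,190:350],None,fx=3.2,fy=3.2,interpolation=cv2.INTER_CUBIC))
t,d=get_image("top");cv2.imwrite("pics/g8.png",cv2.resize(t[130:260,110:400],None,fx=2.75,fy=2.75,interpolation=cv2.INTER_CUBIC))
W=cloud("top",d)
for k,uv in dict(small=(235,181),relay=(271,187)).items(): print(k,*blob(W,d,uv))
E
```

```text
clock: 27.12
position: [458.5, -174.5, 17.4]
ee_rot: [0.026, 1.0, -0.0, -0.0]
contact_force: [-2.2, 1.1, 6.7]
gripper_width: 21.7
grasp_force: 59.5
clock: 28.25
position: [461.3, -174.8, 201.1]
ee_rot: [0.026, 1.0, -0.001, 0.005]
contact_force: [0.6, -0.1, -1.3]
gripper_width: 85.1
grasp_force: 0.0
clock: 28.88
position: [427.3, -375.0, 194.6]
ee_rot: [0.028, 1.0, 0.001, -0.001]
contact_force: [-1.5, 1.2, -0.4]
gripper_width: 85.3
grasp_force: 0.0
small 31 [605.1  49.3] [605.2  49.2] [14.7 13.7] 43.8 30.8
relay 78 [586.4 -53.7] [585.8 -53.3] [28.2 19.6] 17.5 29.4
```

View pics/g7.png

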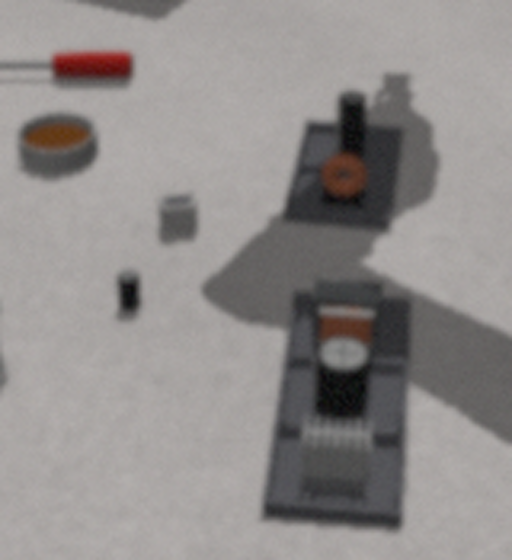

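View pics/g8.png

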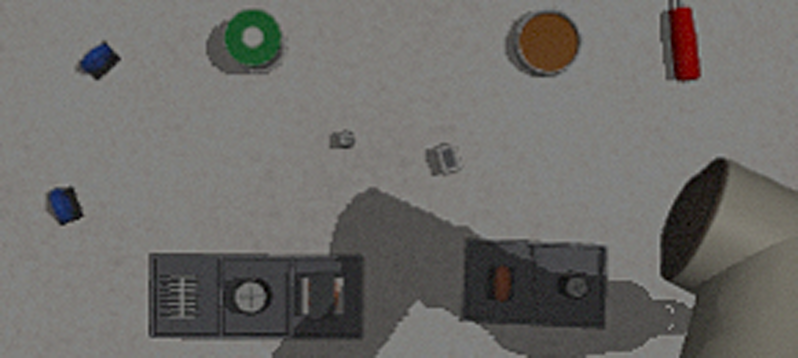

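All five parts stand upright in their own cells: heat sink (180,297), wide capacitor (250,296), transformer (322,293), choke (502,283) and tall capacitor (575,287). The relay and small capacitor haven't moved, so I'm handing in.

```bash
python3 -c "from bench import job_done; print(job_done())"
```

```text
the job is handed in; nothing more can be done
None
```

Job handed in at about 29 s on the robot's clock: the final pictures show all five kit parts upright in their own cells of the right trays, and the relay and small capacitor where they started; no verdict came back.

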